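# Seat a sauce cartridge with a ratchet ram and run the ram home

## Task

Seat the yellow sauce cartridge in the dispenser: turn the black ratchet knob clockwise click by click until the ram presses the cartridge firmly against the nozzle block; the first click that no longer moves the cartridge is the last one, as another could crack it. Then pull the knob up to free the pawl, turn it all the way back so that the ram is fully home, and leave the knob let down and the cartridge seated. Push the cartridge with the ram only, do not force the knob back against the pawl, and leave everything else where it is.

Things in the scene. Friction and masses are not known exactly. Their poses are not given: they have to be found in the camera images.
- dispenser: Fixed dispenser dock: aluminium base plate 200 x 310 x 16 mm, origin at the centre of its underside. Red gear housing, top 56 mm above the table, with the knob at (-45, -60) mm. Open channel along y, centre line x = 45 mm, 54 mm wide, walls up to 42 mm. A steel nozzle block, 66 mm high (its cap 88), closes its +y end at a different, unmeasured depth each time: feel or watch for the contact.
- knob_grip (a point): Point on the knob's vertical axis at mid-height of its grip bar, 94 mm above the table. Knob: black disc 70 mm wide, 64 to 72 mm above the table, and on it a grip bar 56 mm long, 18 mm thick, 72 to 108 mm above the table, white line on one half. x along the bar to the line, y across it, z up; turns and lifts with the knob. Within 90 mm of it nothing else is higher than 66 mm.
- knob (a joint): Knob angle, rad: 0 = ram home (hard stop), growing clockwise seen from above to 4.0. 12 clicks a turn; the pawl drops in near 0.52, 1.05, 1.57 ...; turn 0.08 past to be sure; let go between clicks under load it runs back to the last one. A click drives the ram's spring (1.5 N/mm) on by 6 mm: once the cartridge is stopped, 9 N and 0.1 N m on the knob more per click. 9 to 18 N is right, 21 N cracks it.
- lifter (a joint): How far the knob is pulled up along its axis, m: 0 = down, pawl engaged; stop at 0.012. From 0.006 up the pawl is free and the knob turns both ways. A spring pulls it down with 7 N at the bottom, 10 N at the top, and it drops back by itself when let go, at any angle.
- pawl: Brass spring pin, 4 x 3 mm, standing 7 mm out of the housing under the knob's rim, origin at its top. The teeth under the knob push it down about 4 mm in each click (turning takes about 0.02 N m). Forcing the knob back with the pawl engaged loads it: 25 N, or about 0.7 N m on the knob, damages it.
- ram: Steel ram plate 42 x 34 mm, 6 mm thick, on a sprung rod in the channel; origin at the foot of its front face (which pushes the cartridge), 16 mm above the table; it advances along the dispenser's +y. Fully home its origin is at (45, -75) mm in the dispenser's frame.
- cartridge: Yellow plastic cartridge lying in the channel in front of the ram, 50 x 90 x 44 mm (its x, y, z) with a white round nose 26 mm wide and 12 mm long on its +y end; origin at the centre of the body's underside (z = 16 mm above the table). It slides along the dispenser's +y with its back 45 mm behind the origin; about 0.3 kg.
- spare: Bystander: red cartridge of the same size lying on the dispenser's base plate beside the gear housing, its top 60 mm above the table.
- mug: Bystander: blue mug, 80 mm wide, 95 mm tall; origin at its foot.
- squeeze: Bystander: yellow squeeze bottle, 60 mm wide, 170 mm tall; origin at its foot.
- jar: Bystander: amber jar, 76 mm wide, 110 mm tall; origin at its foot.
- bowl: Bystander: white bowl, 150 mm wide, 60 mm tall; origin at its foot.
- tin: Bystander: food tin, 74 mm wide, 100 mm tall; origin at its foot.
- spatula: Bystander: spatula lying on the table.

How it is judged:
On the way, in this order (a step that is already met when the one before it is completed fails the run):
1. the ram presses the cartridge firmly against the nozzle block (6.5 N or more for 0.3 s) (contact force between ram and cartridge above 6.5 N and x of cartridge in the frame of dispenser between 0.04 and 0.05 m and y of cartridge in the frame of dispenser above -0.0235 m and z of cartridge in the frame of dispenser below 0.02 m and angle between cartridge's own z axis and vertical below 0.08 rad and value of joint lifter below 0.003 m), for 0.3 s.
2. with the ram still forward, the knob is pulled up so that the pawl is free (value of joint lifter above 0.005 m and value of joint knob above 0.5 rad), for 0.1 s.
At the end, for the whole second after the job is handed in: Knob turned back home (below 0.12 rad) and let down (within 3 mm), ram clear of the cartridge; cartridge at rest and level in the channel, pushed forward to the nozzle block (origin at y > -23.5 mm, x within 5 mm of the channel centre, in the dispenser's frame) (value of joint knob below 0.12 rad and value of joint lifter below 0.003 m and contact force between ram and cartridge below 0.5 N and x of cartridge in the frame of dispenser between 0.04 and 0.05 m and y of cartridge in the frame of dispenser above -0.0235 m and z of cartridge in the frame of dispenser below 0.02 m and angle between cartridge's own z axis and vertical below 0.08 rad and linear speed of cartridge below 0.02 m/s); the robot touches nothing.
It fails at once if the cartridge is pressed with more than 21 N (contact force between ram and cartridge above 21 N).
It fails at once if the knob is forced back against the engaged pawl (more than 25 N on the pawl) (contact force between pawl and anything else above 25 N).
It fails at once if the robot itself pushes on the cartridge (contact force between any of the fingers, the arm and cartridge above 1 N).
It fails at once if a bystander is moved by more than 25 mm (distance of any of spare, mug, squeeze, jar, bowl, tin, spatula from where it was at the start of the episode above 0.025 m).
It also fails if it takes over 72 s, if anything falls off the work surface, if the arm or the gripper's body presses on something with over 40 N, if the wrist force passes 120 N, or if a joint passes its speed limit or range.

## Robot

A 6-joint arm with a two-finger parallel gripper is mounted at the origin on the work surface. World frame = base frame: x ahead of the robot, y to its left, z up, the work surface at z = 0. Lengths are in m, angles in rad, forces in N, time in s.
With the tool pointing down it reaches from about 0.25 to 0.775 m from the base axis. Payload 4 kg.
Tool frame: the origin (TCP) lies at the centre of the arm's flange, where the gripper is bolted on; the fingertips stand 199 mm ahead of it and the grasp point (between the pads) lies 180 mm ahead of it (robot.tcp_to_tips is the z of the fingertips in the tool frame, in m); z points along the fingers, y is the line along which they close (so a half turn about z gives the same grasp; the last joint's range is limited). The gripper opens to 94 mm and grips with 3 to 60 N. Pads are 16 mm wide; open, the fingers measure 119 mm over their backs; the gripper's body (75 mm by 177 mm) begins 78 mm behind the grasp point.
Start: joints at [-1.203, 0.087, 1.371, -0, 1.684, -0.103], TCP at [0.249, -0.49, 0.405] pointing down, gripper open.
Joint ranges: [-3.1, 3.1], [-0.76, 2.03], [0.27, 2.55], [-1.08, 4.22], [0.17, 2.65], [-2.57, 2.57]. Speed limits (rad/s): [2.79, 2.79, 3.14, 3.14, 3.14, 3.14].

## Interface

Orientations are given as [roll, pitch, yaw] about the fixed x, y, z axes, in that order (R = Rz(yaw) Ry(pitch) Rx(roll)).
In Python, from bench import robot gives the robot as it stands.
- The arm moves only by the tool play_rows, never from a script. Its arguments are lists of equal length, an entry for each row: "translation": the shift along the tool's x, y, z scaled (see below), a list of three; "twist": the turn, a rotation vector about the tool's x, y, z scaled (see below), a list of three; "gripper": the opening, from -1 (shut) to 1 (fully open). A call has 1 to 8 rows; each row shifts and turns the commanded pose from where the row before left it, along the tool's axes as they then stand; what a row does not reach is not made up. The controller multiplies each number of a shift by 0.04 m and each number of a turn by 0.1 rad. A row lasts 1/10 s, in which the tool goes at most 50 mm and 8.59 degrees, less where a joint would pass 70% of its speed; a pose out of reach is approached as far as the arm can. A call with a number of a shift or a turn outside -1 to 1 is refused whole. A call with a gripper value outside its range is refused whole. The fingers move at their own pace and stop on an object; the grip force is fixed at half the most. Time passes only in rows, so rows that do not move let the fingers close. It gives the time, the measured TCP pose, the force, the opening and the grip force at its end, in the units of the state.
- robot.get_obs(): the state, without advancing time (a new reading comes with each control period).
- robot.snapshot(name): name is "side" or "top"; returns the picture (480x640x3 uint8, red, green, blue); there is no depth.
- robot.camera_model(name): a dict with "camera_matrix" (3x3 intrinsics, pixels), "k1" (the pictures are not rectified: a ray, as slopes to the right and down, at radius r is drawn at 1 + k1 r^2 times it, then the intrinsics apply), "rvec" (rotation vector, rad) and "tvec" (3), from world to camera coordinates, as OpenCV has them. Camera axes: x right, y down, z forward; pixel columns grow to the right and rows downward; lengths in m; the calibration is good to about 2 mm. A picture is of the moment at which its call begins. camera_model takes no time and is no camera call.
- robot.close_job(): hands the job in; it is judged then, once.
Trained networks look in the newest picture that a camera, given by its name, has taken for a name from the list of things; names that differ only in an ending like _2 or _b are one class to them, and where a whole thing is asked for, a point or a joint stands for the part that bears it (a point fixed in the world has none). Each returns a list of dicts, best first, with "score" (0 to 1); they miss things now and then, are a little off and sometimes report something else, mostly with a low value. They report only what shows in the picture. A call takes as long as a camera call.
- robot.recognise(name, camera): "centre" ([x, y, z] in m, in world coordinates, good to about 4 mm: the middle of the surface that is visible of it).
- robot.spot_point(name, camera): "centre" ([x, y, z] in m, in world coordinates, good to about 4 mm: a listed point, or the origin of a listed thing).
The state is a dict: "time": time; "joint_positions": joint angles; "qvel": joint speeds; "joint_torque": joint torques, N m; "tool_pos": TCP position; "ee_rot": TCP orientation; "wrist_force": force on the tool from outside, world axes, zero at the start; "wrist_torque": the same for the moment, N m; "width": finger opening in m; "finger_force": force on a finger pad.
Only numpy, scipy, OpenCV 4.12 (cv2) and the standard library are available. Lean on these libraries where they do the work, as an engineer would, in place of code of your own. Each camera call takes 0.05 s, during which the arm holds its last target. There are 200 camera calls.

## Working session

There is one attempt and no reset: what is moved stays moved. The work goes in short steps, Python scripts to look and compute and a tool call to move; the robot and the scene stay as the last step left them, time stands still between calls to the robot, and variables do not carry over. Pictures are saved under pics/ and viewed, at most 10 in all, crops included, and the job is handed in when it is done.

Besides the shell and the picture viewer there is one more tool, called after "Request:" by a JSON object that holds its "method" and its "body". play_rows: Moves the arm, as the interface text tells. Its arguments: {"type":"object","properties":{"translation":{"type":"array","items":{"type":"array","items":{"type":"number","minimum":-1,"maximum":1}}},"twist":{"type":"array","items":{"type":"array","items":{"type":"number","minimum":-1,"maximum":1}}},"gripper":{"type":"array","items":{"type":"number"}}},"required":["translation","twist","gripper"]}

```bash
mkdir -p pics; cat > h.py <<'E'
import numpy as np, cv2
from bench import robot
from scipy.spatial.transform import Rotation as R
def snap(c,fn):
    im=robot.snapshot(c); cv2.imwrite('pics/'+fn,im[:,:,::-1]); return im
def proj(c,P):
    m=robot.camera_model(c); T=R.from_rotvec(np.ravel(m['rvec'])).as_matrix()
    p=np.atleast_2d(P)@T.T+np.ravel(m['tvec']); s=p[:,:2]/p[:,2:]; s=s*(1+m['k1']*(s**2).sum(1,keepdims=True))
    K=np.array(m['camera_matrix']); return s*[K[0,0],K[1,1]]+K[:2,2]
def back(c,uv,z):
    from scipy.optimize import least_squares
    return np.array([least_squares(lambda q:(proj(c,[q[0],q[1],z])[0]-u),[0.5,0]).x for u in np.atleast_2d(uv)])
E
python3 - <<'E'
from h import *
np.set_printoptions(precision=4,suppress=True)
o=robot.get_obs(); print(o['tool_pos'],o['ee_rot'],o['width'],o['time'])
for c in('top','side'):
    snap(c,c+'0.png')
    for n in('dispenser','knob_grip','ram','cartridge','pawl','spare'):
        print(c,n,[(np.round(d['centre'],4).tolist(),round(d['score'],2)) for d in robot.spot_point(n,c)[:2]])
E
```

```text
[ 0.2494 -0.4901  0.4035] [-3.1394 -0.0002  0.4708] 0.09377103709832436 0.0
top dispenser [([0.53, 0.111, -0.0019], 0.56), ([0.7829, 0.1787, -0.0042], 0.4)]
top knob_grip [([0.4836, 0.0598, 0.0942], 0.9), ([0.569, 0.0876, 0.0166], 0.33)]
top ram [([0.5689, 0.0383, 0.0188], 0.61)]
top cartridge [([0.5707, 0.0883, 0.0151], 0.69)]
top pawl [([0.7858, 0.0387, -0.0005], 0.25)]
top spare [([0.4839, 0.2041, 0.0122], 0.82)]
side dispenser [([0.5276, 0.1166, -0.0058], 0.72), ([0.788, 0.0399, 0.0023], 0.36)]
side knob_grip []
side ram [([0.567, 0.0343, 0.0148], 0.55)]
side cartridge [([0.5699, 0.0861, 0.0164], 0.51)]
side pawl []
side spare [([0.4327, -0.4797, -0.0005], 0.37)]
```

View pics/top0.png

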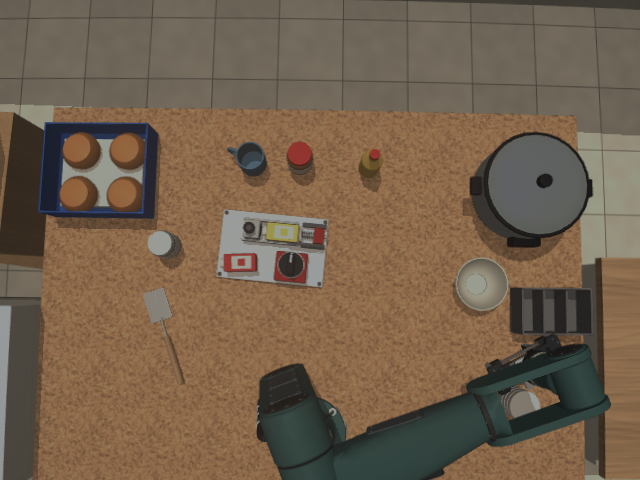

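View pics/side0.png

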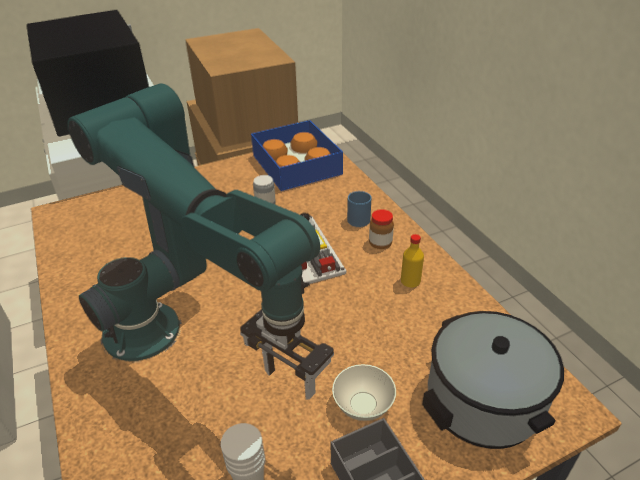

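Top view: dispenser corners lie at about (224,211), (328,220), (322,287) and (217,278). The knob is at (291,265) with its white line pointing up (+x), and the channel runs left (+y). I'll zoom in on the dispenser next.

```bash
python3 - <<'E'
from h import *
np.set_printoptions(precision=4,suppress=True)
im=cv2.imread('pics/top0.png')
cv2.imwrite('pics/crop0.png',cv2.resize(im[200:295,210:335],None,fx=6,fy=6,interpolation=cv2.INTER_CUBIC))
c=back('top',[(224,211),(328,220),(322,287),(217,278)],0.016);print(c,c.mean(0))
print([np.linalg.norm(c[i]-c[i-1]) for i in range(4)], [np.degrees(np.arctan2(*(c[i]-c[j])[::-1])) for i,j in((0,1),(3,2),(0,3),(1,2))])
for s in(0.52,):print(robot.camera_model('top')['camera_matrix'])
E
```

```text
[[ 0.6332  0.2569]
 [ 0.6119 -0.0474]
 [ 0.4171 -0.033 ]
 [ 0.4375  0.2707]] [0.5249 0.1118]
[np.float64(0.19619076254344248), np.float64(0.30499155130450967), np.float64(0.1953210907628746), np.float64(0.30435509916297027)] [np.float64(86.00410190584947), np.float64(86.16812375005163), np.float64(-4.046837276878631), np.float64(-4.234128415257438)]
[[517.7142   0.     310.8968]
 [  0.     517.7142 241.3904]
 [  0.       0.       1.    ]]
```

View pics/crop0.png

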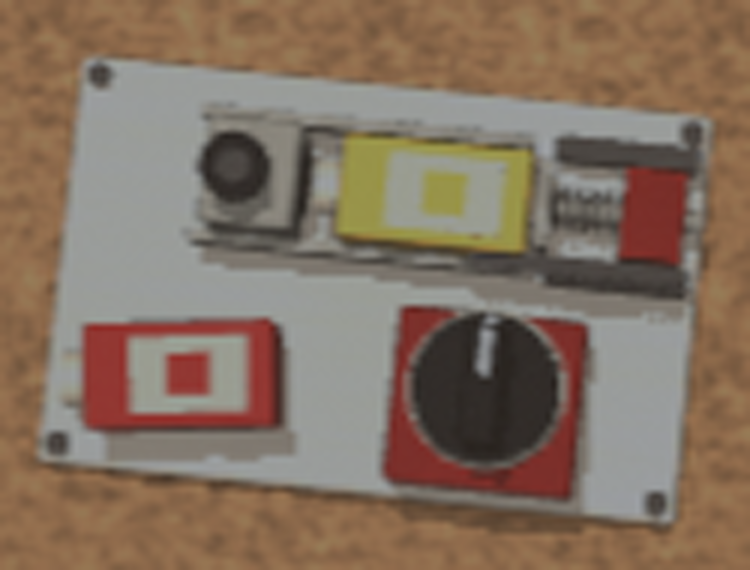

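The crop shows the bar's white line pointing along dispenser +x (yaw ≈ −4.1°), so the knob is at 0. The cartridge nose is a short way from the block. I'll move above the knob, using the yaw ≈ +3.07 wrist branch so the last joint has its full clockwise range.

Request:
{"method": "play_rows", "body": {"translation": [[0.7,-0.6,0],[0.7,-0.6,0],[0.7,-0.6,0],[0.7,-0.6,0],[0.7,-0.6,0],[0.7,-0.6,0],[0.7,-0.6,0],[0.7,-0.6,0]], "twist": [[0,0,0],[0,0,0],[0,0,0],[0,0,0],[0,0,0],[0,0,0],[0,0,0],[0,0,0]], "gripper": [1,1,1,1,1,1,1,1]}}

```text
time: 1.5
tool_pos: [0.3622, -0.216, 0.405]
ee_rot: [3.141, -0.0, 0.47]
wrist_force: [0.6, 0.4, 0.8]
width: 0.0939
finger_force: 0.0
```

Request:
{"method": "play_rows", "body": {"translation": [[0.7,-0.6,0],[0.7,-0.6,0],[0.7,-0.6,0],[0.7,-0.6,0],[0.7,-0.6,0],[0.7,-0.6,0],[0.7,-0.6,0],[0.7,-0.6,0]], "twist": [[0,0,-1],[0,0,-1],[0,0,-1],[0,0,-1],[0,0,-1],[0,0,-1],[0,0,-1],[0,0,-1]], "gripper": [1,1,1,1,1,1,1,1]}}

```text
time: 2.3
tool_pos: [0.3735, 0.0711, 0.4048]
ee_rot: [3.141, -0.0, 1.275]
wrist_force: [0.5, 1.0, -0.2]
width: 0.0941
finger_force: 0.0
```

```bash
python3 - <<'E'
from h import *
np.set_printoptions(precision=4,suppress=True)
a=0.072; D=np.array([0.525,0.112]); Rz=np.array([[np.cos(a),np.sin(a)],[-np.sin(a),np.cos(a)]])
print('knob from plate',D+Rz@[-.045,-.06],'disc',back('top',[(291.1,264.7)],0.072),
 'from spots', np.array([0.5288,0.114])+Rz@[-.045,-.06])
c=back('top',[(282.6,232)],0.06)[0];print('cart disp frame',Rz.T@(c-D))
E
```

```text
knob from plate [0.4758 0.0554] disc [[0.4772 0.0552]] from spots [0.4796 0.0574]
cart disp frame [ 0.0467 -0.0271]
```

Request:
{"method": "play_rows", "body": {"translation": [[0.14,0.86,0],[0.14,0.86,0],[0.14,0.86,0],[0,0,0],[0,0,0],[0,0,0],[0,0,0],[0,0,0]], "twist": [[0,0,0],[0,0,0],[0,0,0],[0,0,-1],[0,0,-1],[0,0,-1],[0,0,-1],[0,0,-1]], "gripper": [1,1,1,1,1,1,1,1]}}

```text
time: 3.1
tool_pos: [0.4775, 0.0552, 0.4047]
ee_rot: [3.141, 0.0, 1.775]
wrist_force: [-0.1, -0.3, -0.4]
width: 0.0938
finger_force: 0.0
```

Request:
{"method": "play_rows", "body": {"translation": [[0,0,0],[0,0,0],[0,0,0],[0,0,0],[0,0,0],[0,0,0],[0,0,0],[0,0,0]], "twist": [[0,0,-1],[0,0,-1],[0,0,-1],[0,0,-1],[0,0,-1],[0,0,-1],[0,0,-1],[0,0,-1]], "gripper": [1,1,1,1,1,1,1,1]}}

```text
time: 3.9
tool_pos: [0.4774, 0.0552, 0.4048]
ee_rot: [3.142, 0.0, 2.575]
wrist_force: [0.3, 0.0, 0.3]
width: 0.0941
finger_force: 0.0
```

Request:
{"method": "play_rows", "body": {"translation": [[0,0,0],[0,0,0],[0,0,0],[0,0,0],[0,0,0.8],[0,0,0.8],[0,0,0.3],[0,0,0]], "twist": [[0,0,-1],[0,0,-1],[0,0,-1],[0,0,-1],[0,0,-0.9],[0,0,0],[0,0,0],[0,0,0]], "gripper": [1,1,1,1,1,1,1,1]}}

```text
time: 4.7
tool_pos: [0.4769, 0.0552, 0.3267]
ee_rot: [-3.141, -0.005, 3.061]
wrist_force: [-0.6, -0.5, 0.5]
width: 0.094
finger_force: 0.0
```

```bash
python3 - <<'E'
from h import *
np.set_printoptions(precision=4,suppress=True)
o=robot.get_obs();print(o['tool_pos'],o['ee_rot'],o['joint_positions'],o['wrist_torque'])
im=cv2.imread('pics/top0.png')
im=snap('top','top1.png')
sd=snap('side','side1.png')
for c in('top','side'):
  for n in('knob_grip','ram','cartridge'): print(c,n,[(np.round(d['centre'],4).tolist(),round(d['score'],2)) for d in robot.spot_point(n,c)[:2]])
a=cv2.resize(im[200:295,210:335],None,fx=3.1,fy=3.1); b=cv2.resize(sd[190:300,270:375],None,fx=3.5,fy=3.5)
h=max(a.shape[0],b.shape[0]); a,b=[cv2.copyMakeBorder(i,0,h-i.shape[0],0,0,0) for i in(a,b)]
cv2.imwrite('pics/c1.png',np.hstack([a,b])[:,:,::-1])
E
```

```text
[0.4769 0.0552 0.3267] [-3.1412 -0.0045  3.0606] [-0.0029 -0.0386  1.6546 -0.0001  1.5302 -1.4928] [ 0.0616 -0.1278  0.0221]
top knob_grip []
top ram [([0.569, 0.0414, 0.0161], 0.51)]
top cartridge [([0.5709, 0.0879, 0.0163], 0.97)]
side knob_grip [([0.4813, 0.0573, 0.099], 0.83)]
side ram [([0.5642, 0.0377, 0.0154], 0.51)]
side cartridge [([0.5712, 0.0866, 0.0148], 0.55)]
```

View pics/c1.png

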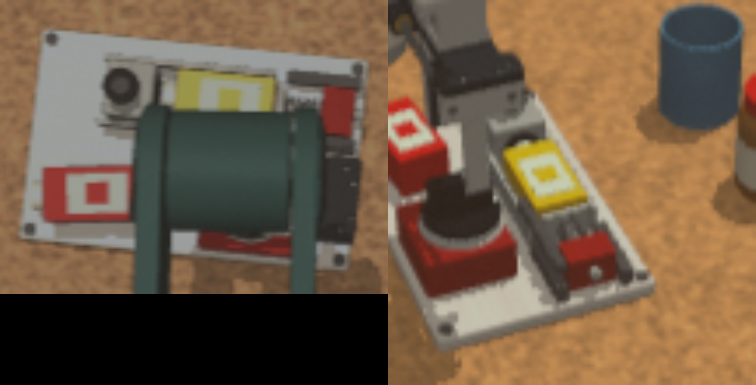

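Side view: the fingers straddle the knob at about (460,200) in the crop, and the cartridge is fully visible for tracking. Next I'll descend and close.

Request:
{"method": "play_rows", "body": {"translation": [[-0.03,0,0.4],[0,0,0.4],[0,0,0.3],[0,0,0.15],[0,0,0],[0,0,0],[0,0,0],[0,0,0]], "twist": [[0,0,-0.1],[0,0,0],[0,0,0],[0,0,0],[0,0,0],[0,0,0],[0,0,0],[0,0,0]], "gripper": [1,1,1,1,1,-1,-1,-1]}}

```text
time: 5.9
tool_pos: [0.4789, 0.0551, 0.2794]
ee_rot: [3.142, 0.001, 3.071]
wrist_force: [-0.8, 1.2, 0.7]
width: 0.0735
finger_force: 0.0
```

Request:
{"method": "play_rows", "body": {"translation": [[0,0,0],[0,0,0],[0,0,0],[0,0,0],[0,0,0]], "twist": [[0,0,0],[0,0,0],[0,0,0],[0,0,0],[0,0,0]], "gripper": [-1,-1,-1,-1,-1]}}

```text
time: 6.4
tool_pos: [0.4786, 0.0551, 0.2786]
ee_rot: [-3.142, -0.0, 3.071]
wrist_force: [-0.0, 0.4, 0.4]
width: 0.0335
finger_force: 0.0
```

```bash
cat >> h.py <<'E'
np.set_printoptions(precision=4,suppress=True)
def rep():
    o=robot.get_obs()
    for k in('time','tool_pos','ee_rot','wrist_force','wrist_torque','width','finger_force'): print(k,np.round(o[k],4))
    print('j6',o['joint_positions'][5])
def track(fn):
    im=snap('side',fn)
    im=im.astype(int); r,g,b=im[...,0],im[...,1],im[...,2]
    m=((r-b>70)&(g-b>50)&(r-g<80)).astype(np.uint8); m[:215]=0;m[270:]=0;m[:,:295]=0;m[:,345:]=0
    n,l,s,c=cv2.connectedComponentsWithStats(m); k=1+s[1:,4].argmax(); print('yellow',s[k],c[k])
    for n in('cartridge','ram'): print(n,[(np.round(d['centre'],4).tolist(),round(d['score'],2)) for d in robot.spot_point(n,'side')[:1]])
E
python3 -c "
from h import *
rep();track('t0.png')
print(proj('side',[[.571,.087,.06],[.571,.093,.06]]))"
```

```text
time 6.4
tool_pos [0.4786 0.0551 0.2786]
ee_rot [-3.1415 -0.      3.0708]
wrist_force [-0.037   0.3931  0.401 ]
wrist_torque [ 0.0059 -0.1291 -0.0109]
width 0.0335
finger_force 0.0
j6 -1.5031172841766798
yellow [317 215  28  47 495] [333.8768 231.7838]
cartridge [([0.5714, 0.0879, 0.0143], 0.67)]
ram [([0.5655, 0.0334, 0.0167], 0.41)]
[[314.7679 237.9541]
 [313.9553 236.8953]]
```

Request:
{"method": "play_rows", "body": {"translation": [[0,0,0],[0,0,0],[0,0,0],[0,0,0]], "twist": [[0,0,0],[0,0,0],[0,0,0],[0,0,0]], "gripper": [-1,-1,-1,-1]}}

```text
time: 6.95
tool_pos: [0.4787, 0.0574, 0.2787]
ee_rot: [3.133, 0.0, 3.071]
wrist_force: [0.6, 9.3, 0.0]
width: 0.018
finger_force: 30.0
```

```bash
cat >> h.py <<'E'
ROI={'side':(215,262,300,335),'top':(222,245,264,300)}
def track(k):
    for c in('side','top'):
        im=snap(c,f'{c}_t{k}.png'); a,b,d,e=ROI[c]
        p=cv2.cvtColor(im[a:b,d:e],cv2.COLOR_RGB2HSV)
        m=((p[...,0]>20)&(p[...,0]<36)&(p[...,1]>130)&(p[...,2]>80)).astype(np.uint8)
        n,l,s,_=cv2.connectedComponentsWithStats(m,connectivity=8)
        m=l==1+s[1:,4].argmax(); y,x=np.nonzero(m); print(c,'n',m.sum(),'cols',x.min()+d,x.max()+d,'rows',y.min()+a,y.max()+a,'centroid',x.mean()+d,y.mean()+a)
E
python3 -c "
from h import *
rep();track(0)
print(proj('side',[[.571,.087,.06],[.571,.093,.06]]),proj('top',[[.571,.087,.06],[.571,.093,.06]]))"
```

```text
time 6.95
tool_pos [0.4787 0.0574 0.2787]
ee_rot [3.1335 0.0003 3.0714]
wrist_force [0.5977 9.2562 0.0141]
wrist_torque [ 1.8116 -0.3114 -0.134 ]
width 0.018
finger_force 29.974
j6 -1.5027113595544457
side n 171 cols 303 326 rows 230 251 centroid 313.8830409356725 241.28070175438597
top n 157 cols 267 298 rows 222 237 centroid 279.47133757961785 228.84076433121018
[[314.7679 237.9541]
 [313.9553 236.8953]] [[280.6928 231.4706]
 [278.5683 231.4336]]
```

Request:
{"method": "play_rows", "body": {"translation": [[0,0.06,0],[0,0,0],[0,0,0],[0,0,0],[0,0,0],[0,0,0],[0,0,0],[0,0,0]], "twist": [[0,0,0],[0,0,0.8],[0,0,1],[0,0,1],[0,0,1],[0,0,1],[0,0,1],[0,0,0.2]], "gripper": [-1,-1,-1,-1,-1,-1,-1,-1]}}

```text
time: 7.85
tool_pos: [0.4788, 0.0583, 0.2787]
ee_rot: [3.14, -0.002, 2.471]
wrist_force: [0.0, 5.0, 0.4]
width: 0.0179
finger_force: 30.0
```

Request:
{"method": "play_rows", "body": {"translation": [[0,0,0],[0,0,0]], "twist": [[0,0,0],[0,0,0]], "gripper": [-1,-1]}}

```text
time: 8.05
tool_pos: [0.4788, 0.0583, 0.2787]
ee_rot: [3.14, -0.002, 2.473]
wrist_force: [-0.5, 5.6, 1.0]
width: 0.018
finger_force: 30.0
```

```bash
python3 -c "
from h import *
rep();track(1)"
```

```text
time 8.05
tool_pos [0.4788 0.0583 0.2787]
ee_rot [ 3.1396 -0.0016  2.473 ]
wrist_force [-0.5437  5.59    0.9846]
wrist_torque [ 1.0838 -0.1103  0.0235]
width 0.018
finger_force 29.9722
j6 -0.8999727293168046
side n 175 cols 303 326 rows 230 250 centroid 312.57714285714286 239.81142857142856
top n 58 cols 267 281 rows 222 230 centroid 270.94827586206895 225.3448275862069
```

Request:
{"method": "play_rows", "body": {"translation": [[0.02,0.03,0],[0,0,0],[0,0,0],[0,0,0],[0,0,0],[0,0,0],[0,0,0],[0,0,0]], "twist": [[0,0,0.8],[0,0,0.9],[0,0,0.9],[0,0,0.9],[0,0,0.9],[0,0,0.84],[0,0,0],[0,0,0]], "gripper": [-1,-1,-1,-1,-1,-1,-1,-1]}}

```text
time: 8.95
tool_pos: [0.4787, 0.0588, 0.2786]
ee_rot: [-3.14, 0.0, 1.949]
wrist_force: [-0.9, 1.8, 1.2]
width: 0.0181
finger_force: 30.0
```

```bash
python3 -c "
from h import *
rep();track(2)"
```

```text
time 8.95
tool_pos [0.4787 0.0588 0.2786]
ee_rot [-3.1404  0.0001  1.9494]
wrist_force [-0.8624  1.7575  1.2291]
wrist_torque [0.3076 0.3311 0.0258]
width 0.0181
finger_force 29.9753
j6 -0.3737387190416581
side n 180 cols 302 325 rows 229 250 centroid 311.9222222222222 238.79444444444445
top n 66 cols 266 281 rows 222 231 centroid 269.6666666666667 225.6060606060606
```

Request:
{"method": "play_rows", "body": {"translation": [[0,0,0],[0,0,0],[0,0,0],[0,0,0],[0,0,0],[0,0,0],[0,0,0],[0,0,0]], "twist": [[0,0,0.8],[0,0,0.9],[0,0,0.9],[0,0,0.9],[0,0,0.9],[0,0,0.84],[0,0,0],[0,0,0]], "gripper": [-1,-1,-1,-1,-1,-1,-1,-1]}}

```text
time: 9.85
tool_pos: [0.4786, 0.0588, 0.2786]
ee_rot: [-3.14, 0.001, 1.425]
wrist_force: [-3.7, 1.4, 3.0]
width: 0.0177
finger_force: 30.0
```

```bash
python3 -c "
from h import *
rep();track(3)"
```

```text
time 9.85
tool_pos [0.4786 0.0588 0.2786]
ee_rot [-3.14    0.0008  1.4253]
wrist_force [-3.7028  1.4016  3.0162]
wrist_torque [0.1987 0.8627 0.1408]
width 0.0177
finger_force 30.0069
j6 0.15041292262450928
side n 177 cols 302 325 rows 229 250 centroid 312.01129943502826 238.72316384180792
top n 125 cols 265 296 rows 222 236 centroid 272.864 227.68
```

Request:
{"method": "play_rows", "body": {"translation": [[0,0,0],[0,0,0],[0,0,0],[0,0,0]], "twist": [[0,0,0],[0,0,0],[0,0,0],[0,0,0]], "gripper": [-1,-1,-1,-1]}}

```text
time: 10.35
tool_pos: [0.4786, 0.0588, 0.2786]
ee_rot: [-3.14, 0.001, 1.424]
wrist_force: [-5.1, 0.9, 3.4]
width: 0.0178
finger_force: 30.0
```

```bash
python3 -c "
from h import *
rep();track(4)
I=[cv2.imread(f'pics/side_t{k}.png',0) for k in range(5)]
J=[cv2.imread(f'pics/top_t{k}.png',0) for k in range(5)]
for k in range(1,5):
  for nm,S,(a,b,c,d) in(('side',I,(231,250,305,325)),('top',J,(216,227,250,290))):
    W=np.eye(2,3,dtype=np.float32)
    try: cc,W=cv2.findTransformECC(S[k-1][a:b,c:d],S[k][a-12:b+12,c-12:d+12],np.array([[1,0,12],[0,1,12]],np.float32),cv2.MOTION_TRANSLATION,(3,200,1e-6),None,1); print(nm,k,cc,W[:,2]-12)
    except Exception as e: print(nm,k,'fail')
rows=[np.hstack([cv2.resize(cv2.imread(f'pics/side_t{k}.png')[215:265,285:345],None,fx=4,fy=4,interpolation=2),cv2.resize(cv2.imread(f'pics/top_t{k}.png')[205:250,235:325],None,fx=4.44,fy=4.44,interpolation=2)[:200]]) for k in(1,2,3)]
rows=np.vstack([r[:190] for r in rows]);print(rows.shape);cv2.imwrite('pics/cmp.png',rows)
"
```

```text
time 10.35
tool_pos [0.4786 0.0588 0.2786]
ee_rot [-3.1401  0.0007  1.4239]
wrist_force [-5.1484  0.9372  3.4379]
wrist_torque [0.1415 1.0582 0.2208]
width 0.0178
finger_force 30.0139
j6 0.15179735476506973
side n 174 cols 302 325 rows 229 250 centroid 312.1264367816092 238.67816091954023
top n 123 cols 265 296 rows 222 236 centroid 272.8617886178862 227.6747967479675
side 1 0.931781226088669 [-0.4453 -0.7376]
top 1 0.9969083130892424 [-0.0512 -0.0293]
side 2 0.9842341914649526 [-0.3953 -0.6597]
top 2 0.8593688541789718 [-0.3694 -0.3434]
side 3 0.9956293749525695 [-0.0395 -0.0276]
top 3 0.9648594285809938 [-0.1639 -0.0123]
side 4 0.9997761262256981 [-0.001   0.0047]
top 4 0.9993310188533484 [0.0081 0.0221]
(570, 640, 3)
```

View pics/cmp.png

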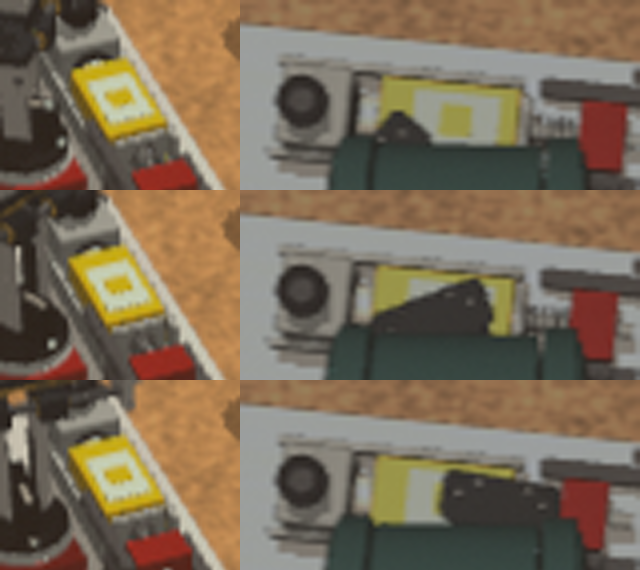

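The comparison shows the cartridge's front edge moving from 380 to 374 px on click 2 and staying at 374 px on click 3, while the red carriage moved on. Torque is also up, so this was the last click. Now I'll pull the knob up.

Request:
{"method": "play_rows", "body": {"translation": [[0,0,-0.08],[0,0,-0.08],[0,0,-0.08],[0,0,-0.08],[0,0,0],[0,0,0],[0,0,0]], "twist": [[0,0,0],[0,0,0],[0,0,0],[0,0,0],[0,0,0],[0,0,0],[0,0,0]], "gripper": [-1,-1,-1,-1,-1,-1,-1]}}

```text
time: 11.15
tool_pos: [0.4786, 0.0589, 0.2907]
ee_rot: [-3.14, 0.001, 1.423]
wrist_force: [-1.8, -0.4, -12.6]
width: 0.0181
finger_force: 30.0
```

```bash
python3 -c "
from h import *
rep();snap('side','lift.png')
print([(d['centre'],d['score']) for d in robot.spot_point('knob_grip','side')])
cv2.imwrite('pics/lc.png',np.hstack([cv2.resize(cv2.imread(f'pics/{n}.png')[200:290,265:345],None,fx=5,fy=5,interpolation=2) for n in('side_t4','lift')]))"
```

```text
time 11.15
tool_pos [0.4786 0.0589 0.2907]
ee_rot [-3.1397  0.0007  1.4228]
wrist_force [ -1.8344  -0.4021 -12.5637]
wrist_torque [-0.0286  0.4146  0.1512]
width 0.0181
finger_force 30.0057
j6 0.15287196099406858
[([0.4808, 0.0606, 0.1089], 0.87)]
```

View pics/lc.png

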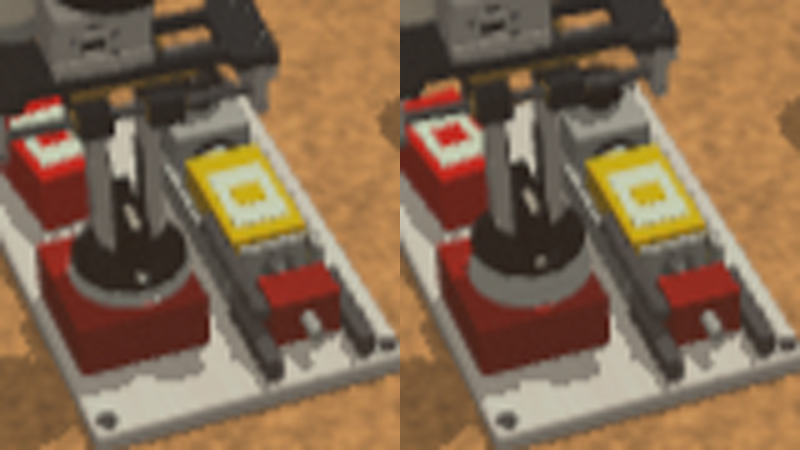

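The right half shows the grey collar under the knob growing, so the knob has been lifted about 12 mm and the pawl is free. Next I'll turn it back.

Request:
{"method": "play_rows", "body": {"translation": [[0,0,0],[0,0,0],[0,0,0],[0,0,0],[0,0,0],[0,0,0],[0,0,0],[0,0,0]], "twist": [[0,0,-0.8],[0,0,-0.9],[0,0,-0.9],[0,0,-0.9],[0,0,-0.9],[0,0,-0.9],[0,0,-0.9],[0,0,-0.9]], "gripper": [-1,-1,-1,-1,-1,-1,-1,-1]}}

```text
time: 12.05
tool_pos: [0.4788, 0.0588, 0.2908]
ee_rot: [-3.141, -0.0, 2.136]
wrist_force: [-1.0, 0.5, -12.1]
width: 0.018
finger_force: 30.0
```

Request:
{"method": "play_rows", "body": {"translation": [[0,0,0],[0,0,0],[0,0,0],[0,0,0],[0,0,0],[0,0,0],[0,0,0],[0,0,0],[0,0,0],[0,0,0],[0,0,0]], "twist": [[0,0,-0.9],[0,0,-0.9],[0,0,-0.9],[0,0,-0.9],[0,0,-0.9],[0,0,-0.9],[0,0,-0.9],[0,0,-0.9],[0,0,-0.9],[0,0,-0.9],[0,0,0]], "gripper": [-1,-1,-1,-1,-1,-1,-1,-1,-1,-1,-1]}}

```text
invalid input at $: expected 1 to 8 rows
```

```bash
python3 -c "
from h import *
rep()"
```

```text
time 12.05
tool_pos [0.4788 0.0588 0.2908]
ee_rot [-3.1407 -0.0003  2.136 ]
wrist_force [ -0.9519   0.4888 -12.1112]
wrist_torque [-0.0728  0.143  -0.0253]
width 0.018
finger_force 29.9821
j6 -0.5604338240174347
```

Request:
{"method": "play_rows", "body": {"translation": [[0,0,0],[0,0,0],[0,0,0],[0,0,0],[0,0,0],[0,0,0],[0,0,0],[0,0,0]], "twist": [[0,0,-0.9],[0,0,-0.9],[0,0,-0.9],[0,0,-0.9],[0,0,-0.9],[0,0,-0.9],[0,0,-0.9],[0,0,-0.9]], "gripper": [-1,-1,-1,-1,-1,-1,-1,-1]}}

```text
time: 12.85
tool_pos: [0.4789, 0.059, 0.2908]
ee_rot: [3.141, -0.0, 2.856]
wrist_force: [-0.4, 0.3, -13.0]
width: 0.0178
finger_force: 30.0
```

Request:
{"method": "play_rows", "body": {"translation": [[0,0,0],[0,0,0],[0,0,0],[0,0,0],[0,0,0]], "twist": [[0,0,-0.9],[0,0,-0.7],[0,0,-0.6],[0,0,-0.1],[0,0,0]], "gripper": [-1,-1,-1,-1,-1]}}

```text
time: 13.35
tool_pos: [0.479, 0.0591, 0.2908]
ee_rot: [3.141, -0.0, 3.081]
wrist_force: [-0.2, 1.1, -14.5]
width: 0.0179
finger_force: 30.0
```

```bash
python3 -c "
from h import *
rep()"
```

```text
time 13.35
tool_pos [0.479  0.0591 0.2908]
ee_rot [ 3.1408 -0.0002  3.081 ]
wrist_force [ -0.1925   1.0899 -14.5138]
wrist_torque [ 0.4002 -0.1849 -0.3834]
width 0.0179
finger_force 30.0484
j6 -1.5053495684869933
```

Request:
{"method": "play_rows", "body": {"translation": [[0,0,0],[0,0,0.1],[0,0,0.1],[0,0,0.1],[0,0,0.02],[0,0,0],[0,0,0],[0,0,0]], "twist": [[0,0,0.2],[0,0,0],[0,0,0],[0,0,0],[0,0,0],[0,0,0],[0,0,0],[0,0,0]], "gripper": [-1,-1,-1,-1,-1,-1,-1,-1]}}

```text
time: 14.15
tool_pos: [0.4789, 0.0591, 0.2792]
ee_rot: [3.141, 0.0, 3.063]
wrist_force: [-3.8, 3.6, -5.4]
width: 0.0182
finger_force: 30.0
```

```bash
python3 -c "
from h import *
rep()"
```

```text
time 14.15
tool_pos [0.4789 0.0591 0.2792]
ee_rot [3.141  0.0003 3.0629]
wrist_force [-3.8409  3.6074 -5.4114]
wrist_torque [0.8142 0.5907 0.0209]
width 0.0182
finger_force 29.9815
j6 -1.4871217640414691
```

Request:
{"method": "play_rows", "body": {"translation": [[0,0,0],[0,0,0],[0,0,0],[0,0,0],[0,0,0],[0,0,0],[0,0,0],[0,0,0]], "twist": [[0,0,0],[0,0,0],[0,0,0],[0,0,0],[0,0,0],[0,0,0],[0,0,0],[0,0,0]], "gripper": [1,1,1,1,1,1,1,1]}}

```text
time: 14.95
tool_pos: [0.4789, 0.0589, 0.2786]
ee_rot: [-3.141, -0.0, 3.063]
wrist_force: [0.9, -0.2, -0.3]
width: 0.0787
finger_force: 0.0
```

Request:
{"method": "play_rows", "body": {"translation": [[0,0,-0.3],[0,0,-0.8],[0,0,-0.8],[0,0,-0.8],[0,0,-0.6],[0,-0.9,0],[0,-0.9,0],[0,-0.9,0]], "twist": [[0,0,0],[0,0,0],[0,0,0],[0,0,0],[0,0,0],[0,0,0],[0,0,0],[0,0,0]], "gripper": [1,1,1,1,1,1,1,1]}}

```text
time: 15.75
tool_pos: [0.4701, -0.0495, 0.4122]
ee_rot: [-3.141, 0.002, 3.064]
wrist_force: [0.7, -0.6, -0.5]
width: 0.0942
finger_force: 0.0
```

Request:
{"method": "play_rows", "body": {"translation": [[0,-0.9,0],[0,-0.9,0],[0,-0.9,0],[0,-0.9,0],[0,-0.9,0],[0,0,0],[0,0,0],[0,0,0]], "twist": [[0,0,0],[0,0,0],[0,0,0],[0,0,0],[0,0,0],[0,0,0],[0,0,0],[0,0,0]], "gripper": [1,1,1,1,1,1,1,1]}}

```text
time: 16.55
tool_pos: [0.4563, -0.2274, 0.4112]
ee_rot: [3.141, 0.001, 3.064]
wrist_force: [0.4, 0.7, -1.2]
width: 0.0938
finger_force: 0.0
```

```bash
python3 -c "
from h import *
im=snap('top','end.png');rep();sd=snap('side','ends.png')
for n in('knob_grip','cartridge','ram'):print(n,[(d['centre'],d['score']) for d in robot.spot_point(n,'side')][:1])
cv2.imwrite('pics/ec.png',np.hstack([cv2.resize(sd[200:290,265:345],None,fx=4,fy=4,interpolation=2),cv2.resize(im[200:290,215:325],None,fx=4,fy=4,interpolation=2)])[:,:,::-1])"
```

```text
time 16.6
tool_pos [ 0.4564 -0.2271  0.4112]
ee_rot [3.1415 0.0007 3.0643]
wrist_force [0.1001 0.7279 0.6981]
wrist_torque [ 0.0939 -0.0803 -0.0091]
width 0.0939
finger_force 0.0
j6 -2.0665385462461816
knob_grip [([0.4785, 0.0584, 0.0972], 0.73)]
cartridge [([0.569, 0.0904, 0.0136], 0.59)]
ram []
```

View pics/ec.png

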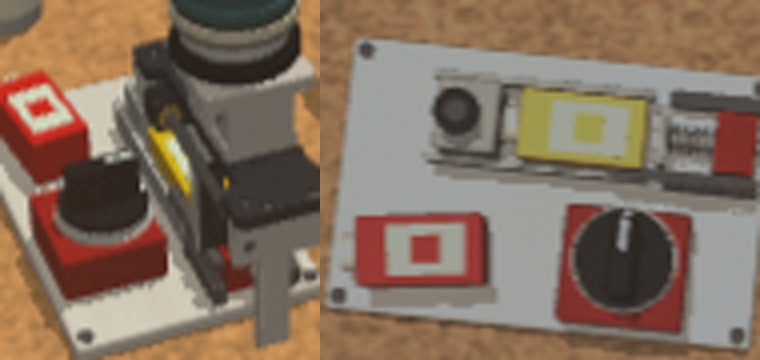

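The end picture shows the knob down with its line at home (625,215). The cartridge is forward with its front edge at about (518,120), and there is a gap to the ram. I'm handing in the job.

```bash
python3 -c "
from h import *
print(robot.close_job())"
```

```text
the job is handed in; nothing more can be done
None
```

The cartridge is seated: click 3 was the first that no longer moved it, so I stopped there, lifted the knob, turned it back home and let it down with the ram clear; the job is handed in, and the hand-in call returned no verdict.

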